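# Hang the drive bin on the bench rail and file the orange drive

## Robot

A 6-joint arm with a two-finger parallel gripper is mounted at the origin on the work surface. World frame = base frame: x ahead of the robot, y to its left, z up, the work surface at z = 0. Lengths are in m, angles in rad, forces in N, time in s.
With the tool pointing down it reaches from about 0.275 to 0.875 m from the base axis. Payload 12.5 kg.
Tool frame: the origin (TCP) lies at the very end of the fingers, on their centre line; the grasp point (between the pads) lies 19 mm behind it; x points along the fingers, y is the direction in which the jaws open and shut, and the axes are right-handed (so a half turn about x gives the same grasp; the last joint's range is limited). The gripper opens to 85 mm and grips with 20 to 120 N. Pads are 22 mm wide; open, the fingers measure 114 mm over their backs; the gripper's body (76 mm by 85 mm) begins 54 mm behind the grasp point. The pads swing forward as they close: fully open they stand 13 mm farther back than shut.
Start: joints at [1.08, 0.351, 1.652, -0, 1.139, -0.085], TCP at [0.217, 0.505, 0.231] pointing down, gripper open.
Joint ranges: [-2.75, 2.75], [-0.79, 2.1], [0.01, 2.65], [-1.57, 4.71], [0.07, 3.14], [-2.87, 2.87]. Speed limits (rad/s): [2.22, 2.22, 2.79, 3.14, 3.14, 3.14].

## Interface

Orientations are given as a 3x3 rotation matrix whose columns are the frame's x, y, z axes.
In Python, from bench import manip gives the robot as it stands. Calls block until the motion is done:
- manip.move_ptp(position, orientation): joint-space move of the TCP to a pose.
- manip.move_l(position, attitude=None, max_speed=0.15): straight line of the TCP; attitude=None keeps the orientation; max_speed is the mean speed in m/s.
- manip.move_j(angles): joint-space move.
- manip.set_gripper(opening, effort=None): opening from 0.0 (shut) to 1.0 (fully open); effort is the grip in N (None keeps the last); returns when the fingers have stopped.
- manip.dwell(seconds).
- manip.inverse_kinematics(position, orientation): joint angles nearest the present ones, or None.
- manip.grab_frame(name): name is "side" or "top"; returns (picture, depth): 384x512x3 uint8, red, green, blue; 384x512 float32, m along the optical axis (not along the pixel's ray), 0 where there is no reading.
- manip.get_calibration(name): a dict with "camera_matrix" (3x3 intrinsics, pixels), "R" (3x3) and "t" (3): a world point X has camera coordinates R X + t. Camera axes: x right, y down, z forward; pixel columns grow to the right and rows downward; lengths in m; the calibration is good to about 2 mm. A picture is of the moment at which its call begins. get_calibration takes no time and is no camera call.
A pose or a line that the arm cannot do raises manip.Unreachable and nothing moves.
- manip.sign_off(): hands the job in, once; it reports no verdict.
Trained networks look in the newest picture that a camera, given by its name, has taken for a name from the list of things; names that differ only in an ending like _2 or _b are one class to them, and where a whole thing is asked for, a point or a joint stands for the part that bears it (a point fixed in the world has none). Each returns a list of dicts, best first, with "confidence" (0 to 1); they miss things now and then, are a little off and sometimes report something else, mostly with a low value. They report only what shows in the picture. A call takes as long as a camera call. They do not tell look-alikes from the thing itself.
- manip.look_for(camera, name): "at" ([x, y, z] in m, in world coordinates, good to about 4 mm: the middle of the surface that is visible of it).
Readings, each from a call of its own:
- manip.current_time(): time.
- manip.current_qpos(): joint angles.
- manip.current_joint_vel(): joint speeds.
- manip.current_joint_torque(): joint torques, N m.
- manip.current_ee_pos(): TCP position.
- manip.current_tcp_rot(): TCP orientation.
- manip.current_force(): force on the tool from outside, world axes, zero at the start.
- manip.current_ft_torque(): the same for the moment, N m.
- manip.current_grip_width(): opening from 0.0 (shut) to 1.0 (fully open).
Only numpy, scipy, OpenCV 4.12 (cv2) and the standard library are available. Lean on these libraries where they do the work, as an engineer would, in place of code of your own. Each camera call takes 0.05 s, during which the arm holds its last target. There are 200 camera calls.

## Task

Hang the yellow drive bin on the bench rail, in the gap between the two holders: tip its sloping rear strip over the rail's cleat and let it drop fully home, upright against the bumper, and let go of it. Then take the orange-topped drive out of the dock and stand it, orange end up, in the middle compartment of the hung bin. Leave the blue-topped drive in the dock and do not shove the screwdriver and screw tray about.

Things in the scene. Friction and masses are not known exactly. Their poses are not given: they have to be found in the camera images.
- rail: Bench rail stand, fixed. Origin on the table below mid-rail, under the front face of its upright back plate (400 mm long, 150 to 208 mm above the table). +x behind it, -x out of its front, y along it. Black holder at y 120 to 170, blue at y -170 to -120 mm, out to x -78; bin goes in the gap. Bumper bar 27.5 mm out in front of the plate, z 106 to 128. Posts at y +-205, 370 high.
- cleat_edge (a point): Middle of the free upper edge of the rail's steel cleat, 22 mm in front of the back plate, 188 mm above the table (same axes as the rail). From here the 4 mm cleat slopes down and back at 45 degrees to the plate, so that a V trough, 22 mm wide and open upwards, lies behind it.
- lamp (a point): Middle of the underside of the white lamp bar that runs the whole length of the rail above the bin's place, 331 mm above the table, 30 mm wide (rail x -45 to -75), 24 mm thick. Gripper and arm must come in from the front below it, tilted.
- home (a point): Where the bin's origin is when it hangs fully home at mid-gap: rail x -74, z 100 mm, with the bin's axes parallel to the rail's. Along the rail any place in the gap will do.
- bin: Loose yellow plastic bin, about 0.3 kg, upright on the table. Origin: centre of its underside. -x front, +x rear, z up. 92 (x) by 124 (y) mm, walls 4 mm. Rear wall 105 high, sides 55, front 50. A handle lip slopes out of the front wall's top; a steel strip slopes down from the rear wall.
- lip (a point): Pinch point on the bin's handle lip, bin x -59.5, z 72 mm (same axes as the bin). The lip is a flat plate 5 mm thick, 70 mm wide (y), leaning outwards (to -x) 35 degrees from vertical; its centre plane runs from x -44, z 50 to x -70, z 87. Pinch across its thickness, fingers pointing down along it, so tilted 35 degrees.
- strip_edge (a point): Middle of the lower edge of the bin's steel rear strip, bin x 72, z 74 mm (same axes as the bin). The strip, 110 mm wide, 4 mm thick, leaves the rear wall at x 46, z 100 and slopes down and back at 45 degrees to here. This edge goes over the cleat into the trough; home, it is at rail x -2, z 174.
- slot (a point): Centre of the floor of the bin's middle compartment (bin z 4 mm; same axes as the bin): 26 mm wide (y), 84 mm long (x), between two grey dividers 4 mm thick, 45 mm high at y +-15.
- dock: White two-bay drive dock, fixed, 100 (x) by 150 (y) by 60 (z) mm; origin at the centre of its underside. Bays at y = +40 and -40 mm: 74 by 19 mm slots, open on top, floor at z 25, each with one drive standing in it, free to be pulled straight up. Which drive is in which bay varies.
- drive_orange: The drive to be filed: a loose slab 70 (x) by 15 (y) by 100 (z) mm, 0.2 kg or so, aluminium with its top 20 mm orange. Origin: centre of its lower end; z points up to the orange end. It stands 65 mm out of the dock.
- drive_blue: Another drive, same size, with a blue top; it stays in the dock. Origin: centre of its lower end, z up.
- screwdriver: Red-handled screwdriver lying on the desk in front of the rail, about 200 mm long, along its x; to be left alone.
- tray: Grey open screw tray, 90 by 140 by 25 mm, on the desk in front of the rail; origin at the centre of its underside. To be left alone.
There are look-alikes about, which are no part of the job. Of the things shaped like the bin, the yellow one is meant.

How it is judged:
By the outcome, as a careful person would: the job done as asked, in the order asked, and still so for the second after the job is handed in, with the robot touching nothing.
It also fails if it takes over 67 s, if anything falls off the work surface, if the arm or the gripper's body presses on something with over 40 N, if the wrist force passes 120 N, or if a joint passes its speed limit or range.

## Working session

There is one attempt and no reset: what is moved stays moved. The work goes in short steps, each a Python script; the robot and the scene stay as the last script left them, time stands still between calls to the robot, and variables do not carry over. Pictures are saved under pics/ and viewed, on a budget of 10 in all, crops included, one or two more only if the job needs it, and the job is handed in when it is done.

```bash
mkdir -p pics; cat > h.py <<'E'
import numpy as np, cv2
from bench import manip
def snap(c,fn=None):
    im,d=manip.grab_frame(c)
    np.savez(f'pics/{c}.npz',im=im,d=d)
    if fn: cv2.imwrite('pics/'+fn,im[:,:,::-1])
    return im,d
def cal(c):
    k=manip.get_calibration(c); return np.array(k['camera_matrix']),np.array(k['R']),np.array(k['t'])
def cloud(c,d):
    K,R,t=cal(c); v,u=np.mgrid[:d.shape[0],:d.shape[1]]
    P=np.stack([(u-K[0,2])*d/K[0,0],(v-K[1,2])*d/K[1,1],d],-1)
    return (P-t)@R
def proj(c,X):
    K,R,t=cal(c); p=K@(R@np.array(X)+t); return (p[:2]/p[2]).round(0)
E
python3 - <<'E'
from h import *
a,_=snap('side');b,_=snap('top')
cv2.imwrite('pics/a.png',cv2.resize(np.vstack([a,b])[:,:,::-1],None,fx=.78,fy=.78))
cv2.imwrite('pics/top.png',cv2.resize(b[:,:,::-1],(800,600)));cv2.imwrite('pics/side.png',cv2.resize(a[:,:,::-1],(800,600)))
for c in('side','top'):
    K,R,t=cal(c);print(c,-R.T@t,R[2],K[0,0])
    for n in['rail','bin','lip','strip_edge','slot','dock','drive_orange','drive_blue','screwdriver','tray','lamp','cleat_edge']:
        try:print(n,[(np.round(r['at'],3).tolist(),round(r['confidence'],2),proj(c,r['at']).tolist()) for r in manip.look_for(c,n)])
        except Exception as e: print(n,e)
print(manip.current_time())
E
```

```text
side [-0.06795524 -0.75571177  0.77210545] [ 0.54021501  0.67018108 -0.50894505] 391.02569853091825
rail [([0.67, -0.035, 0.189], 0.91, [293.0, 182.0])]
bin [([0.466, -0.324, 0.038], 0.71, [310.0, 308.0]), ([0.616, -0.34, 0.051], 0.63, [356.0, 281.0])]
lip [([0.612, -0.336, 0.053], 0.81, [354.0, 280.0]), ([0.467, -0.322, 0.038], 0.67, [310.0, 308.0]), ([0.672, -0.034, 0.19], 0.16, [294.0, 182.0])]
strip_edge [([0.612, -0.337, 0.053], 0.77, [354.0, 281.0]), ([0.462, -0.323, 0.037], 0.75, [309.0, 309.0]), ([0.672, -0.034, 0.189], 0.16, [294.0, 182.0])]
slot [([0.613, -0.336, 0.053], 0.73, [354.0, 280.0]), ([0.466, -0.32, 0.038], 0.67, [309.0, 307.0])]
dock [([0.432, 0.302, 0.04], 0.7, [173.0, 201.0])]
drive_orange [([0.448, 0.386, 0.096], 0.52, [164.0, 176.0])]
drive_blue [([0.468, 0.308, 0.095], 0.91, [180.0, 184.0]), ([0.448, 0.383, 0.096], 0.6, [165.0, 177.0]), ([0.463, -0.324, 0.04], 0.49, [309.0, 308.0])]
screwdriver [([0.474, 0.017, 0.02], 0.71, [231.0, 243.0]), ([0.467, -0.325, 0.038], 0.3, [311.0, 308.0])]
tray [([0.555, -0.072, 0.004], 0.68, [270.0, 252.0])]
lamp [([0.672, -0.
[... 443 characters left out ...]
]
strip_edge [([0.66, -0.323, 0.047], 0.93, [348.0, 157.0]), ([0.454, -0.313, 0.039], 0.75, [348.0, 217.0]), ([0.459, 0.349, 0.056], 0.63, [147.0, 218.0])]
slot [([0.661, -0.323, 0.052], 0.81, [348.0, 156.0]), ([0.456, -0.317, 0.038], 0.55, [349.0, 217.0]), ([0.63, 0.05, 0.345], 0.17, [234.0, 141.0])]
dock [([0.455, 0.35, 0.057], 0.86, [147.0, 219.0])]
drive_orange [([0.45, 0.386, 0.118], 0.5, [130.0, 219.0])]
drive_blue [([0.475, 0.312, 0.119], 0.53, [154.0, 211.0])]
screwdriver [([0.483, 0.025, 0.02], 0.79, [246.0, 211.0])]
tray [([0.555, -0.069, 0.002], 0.88, [273.0, 190.0])]
lamp [([0.633, 0.051, 0.346], 0.57, [234.0, 140.0])]
cleat_edge [([0.63, 0.047, 0.344], 0.62, [236.0, 141.0])]
1.3
```

View pics/top.png

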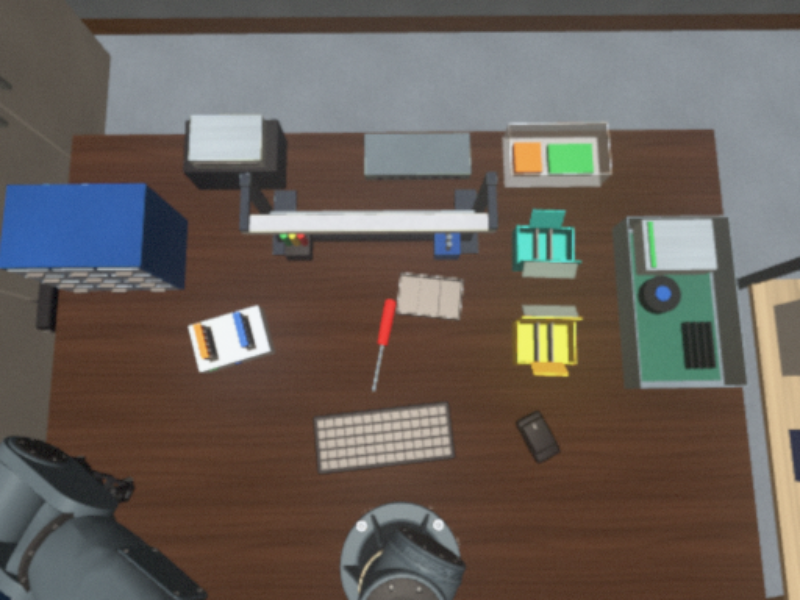

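View pics/side.png

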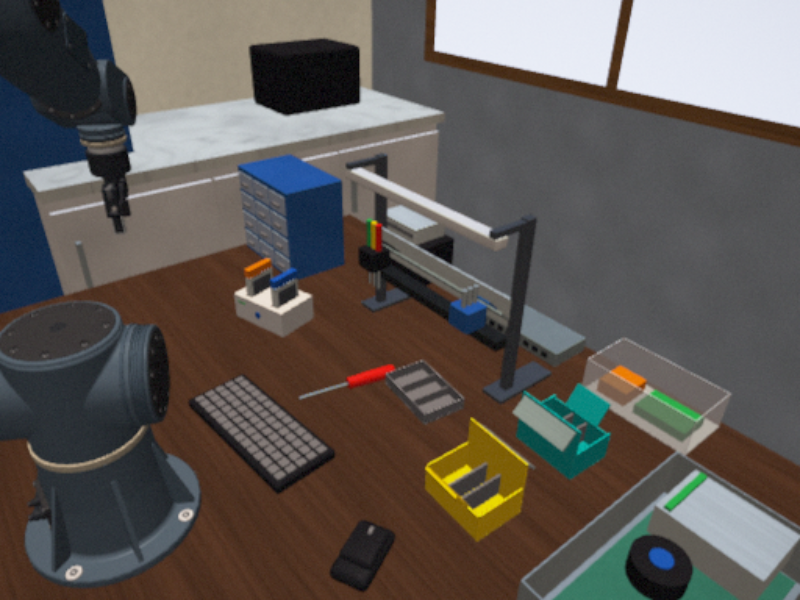

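Top view (800×600): the yellow bin is at (547,342) with its lip towards the robot. The teal look-alike at (547,248) is turned round. The orange drive is at (203,342) and the blue at (243,330). Orange and green boxes at (527,158) and (570,158) sit in a clear case and are no part of the job. The rail and lamp are at (370,222), with the gap between the black holder (293,243) and the blue holder (447,243). I choose the yellow bin and the orange-topped drive in the white dock. Next I fit their poses to the depth.

```bash
cat > fit.py <<'E'
from h import *
from scipy.optimize import least_squares
def box(x0,x1,y0,y1,z0,z1,ax=0,o=(0,0,0)):
    return (np.array([(x0+x1)/2,(y0+y1)/2,(z0+z1)/2]),np.array([x1-x0,y1-y0,z1-z0])/2,ax,np.array(o))
def sdf(P,boxes):
    out=[]
    for c,h,a,o in boxes:   # box in own frame: rotated by a about y, at o
        ca,sa=np.cos(a),np.sin(a); R=np.array([[ca,0,sa],[0,1,0],[-sa,0,ca]])
        q=np.abs((P-o)@R-c)-h
        out.append(np.linalg.norm(np.maximum(q,0),axis=1)+np.minimum(q.max(1),0))
    return np.min(out,0)
def loc(P,p):
    c,s=np.cos(p[2]),np.sin(p[2]); d=P-np.array([p[0],p[1],p[3] if len(p)>3 else 0]); return np.c_[c*d[:,0]+s*d[:,1],-s*d[:,0]+c*d[:,1],d[:,2]]
def fit(P,boxes,p0):
    r=least_squares(lambda p:sdf(loc(P,p),boxes)*1e3,p0,loss='soft_l1',x_scale=[.01,.01,.05,.01][:len(p0)],diff_step=1e-4)
    res=sdf(loc(P,r.x),boxes)*1e3
    return r.x,np.median(np.abs(res)),len(P)
d2=np.deg2rad
def plate(p,q,t,w): # slanted plate between (x,z) p and q, thickness t, width w (centre plane)
    p,q=np.array(p),np.array(q);L=np.linalg.norm(q-p);a=np.arctan2(q[0]-p[0],q[1]-p[1])
    return box(-t/2,t/2,-w/2,w/2,0,L,a,(p[0],0,p[1]))
BIN=[box(-.046,.046,-.062,.062,0,.004),box(.042,.046,-.062,.062,0,.105),box(-.046,-.042,-.062,.062,0,.05),
 box(-.046,.046,.058,.062,0,.055),box(-.046,.046,-.062,-.058,0,.055),box(-.042,.042,.013,.017,0,.049),box(-.042,.042,-.017,-.013,0,.049),
 plate((-.044,.05),(-.07,.087),.005,.07),plate((.046,.1),(.072,.074),.004,.11)]
RAIL=[box(0,.02,-.2,.2,.15,.208),box(-.075,-.045,-.2,.2,.331,.355),plate((-.022,.188),(0,.166),.004,.4)]
DOCK=[box(-.05,.05,-.075,.075,0,.06)]
def pts(c):
    z=np.load(f'pics/{c}.npz');P=cloud(c,z['d']).reshape(-1,3);col=z['im'].reshape(-1,3).astype(int);k=z['d'].ravel()>0
    return P[k],col[k]
E
cat > f1.py <<'E'
from fit import *
for cs in(['side'],['top'],['side','top']):
    A=[pts(c) for c in cs];P=np.vstack([a[0] for a in A]);C=np.vstack([a[1] for a in A])
    near=lambda x,y,r:np.hypot(P[:,0]-x,P[:,1]-y)<r
    k=near(.46,-.32,.12)&(P[:,2]>.01)
    print(cs,'bin',fit(P[k],BIN,[.46,-.32,0]))
    k=near(.645,.04,.22)&(P[:,2]>.17)&(P[:,2]<.365)&(abs(P[:,1]-.045)<.1)|near(.645,.04,.18)&(P[:,2]>.335)&(P[:,2]<.365)
    print('rail',fit(P[k],RAIL,[.69,.045,0]))
    for y in(.17,-.09):
        k=near(.69,.045+(.2 if y>0 else -.2),.06)&(P[:,2]>.2)&(P[:,2]<.32);print('post',np.median(P[k],0),P[k].min(0),P[k].max(0),k.sum())
    k=near(.455,.35,.1)&(P[:,2]>.02)&(P[:,2]<.065)
    k=near(.455,.35,.1)&(abs(P[:,2]-.06)<.004)
    print('dock',cv2.minAreaRect(P[k][:,:2].astype('f4')))
    for n,m in(('or',(C[:,0]-C[:,2]>60)),('bl',C[:,2]-C[:,0]>50)):
        k=near(.455,.35,.1)&(P[:,2]>.11)&m;print(n,cv2.minAreaRect(P[k][:,:2].astype('f4')),P[k].mean(0),k.sum())
    k=(C.min(1)<200)&near(.645,.17,.1)&(P[:,2]>.1)&(P[:,2]<.24); print('hold+',np.percentile(P[k],[2,98],axis=0).round(3).tolist())
E
python3 f1.py
```

```text
['side'] bin (array([ 0.4491154 , -0.31741038, -0.03618401]), np.float64(0.6476475533428623), 2627)
rail (array([ 0.68498966,  0.06660283, -0.00487089]), np.float64(1.4747978773937964), 1488)
post [0.68941554 0.2429678  0.24113802] [0.67952359 0.18752623 0.20006558] [0.7090335  0.25764879 0.31798853] 175
post [ 0.68532268 -0.16563956  0.25447379] [ 0.67993541 -0.17054519  0.2003241 ] [ 0.70645281 -0.09602977  0.31963161] 418
dock ((0.4633854925632477, 0.3489626348018646), (0.10417944192886353, 0.15019965171813965), 14.511483192443848)
or ((0.45402514934539795, 0.3891144096851349), (0.07311400026082993, 0.019683364778757095), 16.230445861816406) [0.45094443 0.38546712 0.11873015] 88
bl ((0.47603127360343933, 0.3127453327178955), (0.07186878472566605, 0.02179686725139618), 14.54252815246582) [0.47296462 0.30934438 0.11863212] 93
hold+ [[0.607, 0.08, 0.106], [0.695, 0.243, 0.234]]
['top'] bin (array([ 0.44912298, -0.31293258, -0.03603873]), np.float64(0.595637259145608), 1074)
rail (array([ 0.68437268,  0.06245574, -0.00473691]), np.float64(1.0014050304545108), 1848)
post [0.68641497 0.
[... 880 characters left out ...]
post [0.6876109  0.24288977 0.24346885] [0.67952359 0.1853774  0.20006558] [0.7090335  0.25976066 0.31986512] 347
post [ 0.68525299 -0.16081819  0.25239206] [ 0.67993541 -0.17054519  0.2003241 ] [ 0.70645281 -0.09602977  0.31976549] 554
dock ((0.46253564953804016, 0.3505113124847412), (0.1047699972987175, 0.15493857860565186), 15.657479286193848)
or ((0.45402514934539795, 0.3891144096851349), (0.07311400026082993, 0.019683364778757095), 16.230445861816406) [0.45176958 0.38718221 0.12164144] 208
bl ((0.47603127360343933, 0.3127453327178955), (0.07186878472566605, 0.02179686725139618), 14.54252815246582) [0.47413265 0.3108734  0.12137043] 208
hold+ [[0.607, 0.08, 0.108], [0.696, 0.245, 0.234]]
```

```bash
cat > plan.py <<'E'
from h import *
from scipy.spatial.transform import Rotation as Ro
RX,RY,RYAW=.6848,.044,-.0045
def Rz(a): return Ro.from_euler('z',a).as_matrix()
def tool_lip(yaw,sg=1,tilt=35.):
    t=np.deg2rad(tilt); x=np.array([np.sin(t),0,-np.cos(t)]); y=sg*np.array([np.cos(t),0,np.sin(t)])
    return Rz(yaw)@np.c_[x,y,np.cross(x,y)]
def tool_drv(yaw,sg=1,tilt=45.):
    t=np.deg2rad(tilt); x=np.array([np.sin(t),0,-np.cos(t)]); y=sg*np.array([0,1.,0])
    return Rz(yaw)@np.c_[x,y,np.cross(x,y)]
def tcp(g,R): return np.array(g)+.019*R[:,0]
def rail(x,y,z): return np.array([RX,RY,0])+Rz(RYAW)@np.array([x,y,z])
BP,BY=np.array([.4492,-.3145,0]),-.0362
def lip(bp,yaw): return np.array(bp)+Rz(yaw)@np.array([-.0595,0,.072])
E
python3 - <<'E'
from plan import *
print(manip.current_tcp_rot().round(2).tolist())
for sg in(1,-1):
    R=tool_lip(BY,sg);g=lip(BP,BY);R2=tool_lip(RYAW,sg);h=rail(-.074,0,.1)
    for n,p,r in[('pick',tcp(g,R),R),('pre',tcp(g,R)-.1*R[:,0],R),('lift',tcp(g,R)+[0,0,.17],R),('home',tcp(lip(h,RYAW),R2),R2),('front',tcp(lip(h+[-.13,0,.06],RYAW),R2),R2)]:
        q=manip.inverse_kinematics(p,r);print('lip',sg,n,p.round(3),None if q is None else np.round(q,2))
    R=tool_drv(.271,sg);g=np.array([.4523,.3896,.111]);R2=tool_drv(RYAW,sg)
    for n,p,r in[('pick',tcp(g,R),R),('pre',tcp(g,R)-.1*R[:,0],R),('lift',tcp(g,R)+[0,0,.19],R),('slot',tcp(rail(-.074,0,.190),R2),R2),('over',tcp(rail(-.074,0,.285),R2),R2),('front',tcp(rail(-.22,0,.285),R2),R2)]:
        q=manip.inverse_kinematics(p,r);print('drv',sg,n,p.round(3),None if q is None else np.round(q,2))
print(manip.current_time())
b=np.load('pics/top.npz')['im'][:,:,::-1].copy();a=np.load('pics/side.npz')['im'][:,:,::-1].copy()
for X in(lip(BP,BY),BP+Rz(BY)@[.072,0,.074],[.4523,.3896,.125],rail(-.022,0,.188),rail(-.022,.12,.188),rail(-.022,-.12,.188)):
    for c,im in(('top',b),('side',a)): cv2.circle(im,tuple(int(v) for v in proj(c,X)),1,(255,0,255),-1)
f=lambda im,x,y,w,h:cv2.resize(im[y:y+h,x:x+w],(400,300))
cv2.imwrite('pics/crop.png',np.vstack([np.hstack([f(b,310,190,80,60),f(a,260,255,100,75)]),np.hstack([f(a,140,160,80,60),f(a,220,120,120,90)])]))
E
```

```text
[[0.0, 0.39, 0.92], [-0.0, 0.92, -0.39], [-1.0, -0.0, 0.0]]
lip 1 pick [ 0.401 -0.313  0.056] [-1.01  0.51  2.18  1.43  0.5  -2.28]
lip 1 pre [ 0.343 -0.311  0.138] [-1.14  0.26  2.23  1.06  0.63 -1.98]
lip 1 lift [ 0.401 -0.313  0.226] [-1.01  0.14  2.08  0.8   0.72 -1.54]
lip 1 home [0.562 0.045 0.156] [-0.    0.3   2.1  -0.01  0.13  0.01]
lip 1 front [0.432 0.045 0.216] [-0.   -0.06  2.33  0.    0.26 -0.  ]
drv 1 pick [0.465 0.393 0.098] [0.77 0.53 2.05 4.29 0.38 0.83]
drv 1 pre [0.397 0.374 0.168] [0.86 0.3  2.16 4.66 0.41 0.5 ]
drv 1 lift [0.465 0.393 0.288] [ 0.77  0.19  1.93 -0.88  0.46 -0.37]
drv 1 slot [0.624 0.044 0.177] None
drv 1 over [0.624 0.044 0.272] [-0.    0.2   1.96 -0.    0.19 -1.57]
drv 1 front [0.478 0.045 0.272] [-0.   -0.09  2.27 -0.01  0.17 -1.56]
lip -1 pick [ 0.401 -0.313  0.056] [-1.01  0.51  2.18  1.43  0.5   0.86]
lip -1 pre [ 0.343 -0.311  0.138] [-1.14  0.26  2.23  1.06  0.63  1.16]
lip -1 lift [ 0.401 -0.313  0.226] [-1.01  0.14  2.08  0.8   0.72  1.6 ]
lip -1 home [0.562 0.045 0.156] None
lip -1 front [0.432 0.045 0.216] None
drv -1 pick [0.465 0.393 0.098] [ 0.77  0.53  2.05  4.29  0.38 -2.32]
drv -1 pre [0.397 0.374 0.168] [ 0.86  0.3   2.16  4.66  0.41 -2.65]
drv -1 lift [0.465 0.393 0.288] [ 0.77  0.19  1.93 -0.88  0.46  2.77]
drv -1 slot [0.624 0.044 0.177] None
drv -1 over [0.624 0.044 0.272] [-0.    0.2   1.96 -0.    0.19  1.58]
drv -1 front [0.478 0.045 0.272] [-0.   -0.09  2.27 -0.01  0.17  1.58]
1.3
```

View pics/crop.png

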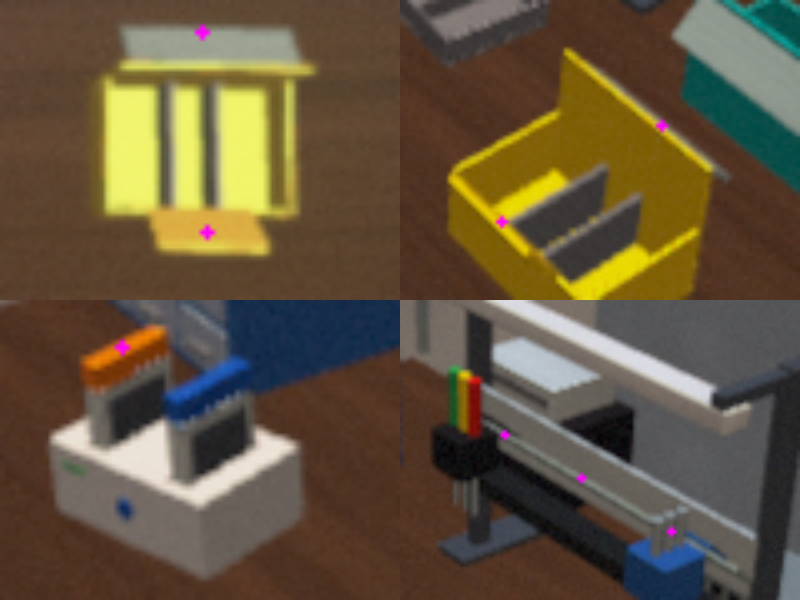

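The overlays agree: the lip, strip edge, cleat and orange drive all fall where fitted. The crop confirms the yellow bin, and the drive with the orange top. A 45° tilt for the drive runs into the wrist singularity, so I scan other tilts before setting out.

```bash
python3 - <<'E'
from plan import *
for tilt in(25,30,35,40):
  for off in(-.01,-.015):
    R=tool_drv(.271,1,tilt);g=np.array([.4523,.3896,.111])+R.dot([0,0,0])+Rz(.271)@[off,0,0];R2=tool_drv(RYAW,1,tilt)
    print('tilt',tilt,off)
    for n,p,r in[('pick',tcp(g,R),R),('pre',tcp(g,R)-.08*R[:,0],R),('lift',tcp(g,R)+[0,0,.19],R),('front',tcp(rail(-.22+off,0,.29),R2),R2),('over',tcp(rail(-.074+off,0,.29),R2),R2),('slot',tcp(rail(-.074+off,0,.190),R2),R2)]:
        q=manip.inverse_kinematics(p,r);print(n,None if q is None else np.round(q,2))
R2=tool_lip(RYAW)
for dx in(-.15,-.1,-.05,-.01,0):
  for dz in(0,.04):
    print(dx,dz,np.round(manip.inverse_kinematics(tcp(lip(rail(-.074+dx,0,.1+dz),RYAW),R2),R2),2))
E
```

```text
tilt 25 -0.01
pick [ 0.72  0.5   1.91 -0.52  0.38 -0.68]
pre [ 0.75  0.33  1.94 -0.41  0.51 -0.78]
lift [ 0.72  0.22  1.75 -0.26  0.78 -0.98]
front [-0.   -0.05  2.08 -0.    0.67 -1.57]
over [-0.    0.24  1.76 -0.    0.71 -1.57]
slot [-0.    0.37  1.86 -0.    0.48 -1.57]
tilt 25 -0.015
pick [ 0.72  0.49  1.93 -0.53  0.37 -0.66]
pre [ 0.75  0.32  1.95 -0.41  0.51 -0.77]
lift [ 0.72  0.22  1.76 -0.26  0.78 -0.97]
front [-0.   -0.06  2.09 -0.    0.67 -1.57]
over [-0.    0.23  1.77 -0.    0.7  -1.57]
slot [-0.    0.36  1.87 -0.    0.47 -1.57]
tilt 30 -0.01
pick [ 0.73  0.49  1.96 -0.83  0.31 -0.36]
pre [ 0.77  0.32  2.   -0.62  0.42 -0.55]
lift [ 0.73  0.2   1.8  -0.36  0.69 -0.88]
front [-0.   -0.07  2.13 -0.    0.56 -1.57]
over [-0.    0.22  1.82 -0.    0.58 -1.57]
slot [-0.    0.35  1.92 -0.    0.35 -1.57]
tilt 30 -0.015
pick [ 0.74  0.49  1.97 -0.84  0.31 -0.34]
pre [ 0.78  0.31  2.01 -0.63  0.42 -0.53]
lift [ 0.74  0.2   1.81 -0.36  0.69 -0.88]
front [-0.   -0.08  2.14 -0.    0.56 -1.57]
over [-0.    0.21  1.83 -0.    0.58 -1.57]
slot [-0.    0.35  1.93 -0.    0.34 -1.57]
tilt 35 -0
[... 666 characters left out ...]
.58]
front [-0.   -0.11  2.24 -0.    0.32 -1.57]
over [-0.    0.18  1.93 -0.    0.33 -1.57]
slot [-0.    0.34  2.02 -0.01  0.08 -1.56]
tilt 40 -0.015
pick [0.77 0.5  2.05 4.58 0.32 0.54]
pre [ 0.83  0.32  2.13 -1.35  0.36  0.21]
lift [ 0.77  0.17  1.91 -0.67  0.52 -0.57]
front [-0.   -0.12  2.25 -0.    0.32 -1.57]
over [-0.    0.17  1.94 -0.    0.33 -1.57]
slot [-0.    0.33  2.03 -0.01  0.08 -1.56]Traceback (most recent call last):
  File "<stdin>", line 11, in <module>
    return _wrapfunc(a, 'round', decimals=decimals, out=out)
    return _wrapit(obj, method, *args, **kwds)
    result = getattr(arr, method)(*args, **kwds)
TypeError: unsupported operand type(s) for *: 'NoneType' and 'float'
```

```bash
python3 - <<'E'
from plan import *
R=tool_lip(BY);p=tcp(lip(BP,BY),R)
manip.set_gripper(.6,60)
manip.move_ptp(p-.1*R[:,0],R)
snap('side');snap('top')
manip.move_l(p,max_speed=.12)
print(manip.current_force().round(1))
manip.set_gripper(0,60)
print(manip.current_grip_width(),manip.current_ee_pos()-p,manip.current_force().round(1),manip.current_time())
manip.move_l(p+[0,0,.17],max_speed=.15)
print(manip.current_grip_width(),manip.current_force().round(1),manip.current_time())
a,_=snap('side');b,_=snap('top')
cv2.imwrite('pics/b.png',np.hstack([cv2.resize(b[130:330,230:430,::-1],(400,400)),cv2.resize(a[150:350,220:420,::-1],(400,400))]))
E
```

```text
[-0.3  0.   0.6]
0.050335851826266605 [-0.00017066 -0.0001351   0.0001201 ] [-3.9  0.7  3.5] 6.2167
0.05218068850847289 [ 0.2  0.2 -3.5] 7.5
```

View pics/b.png

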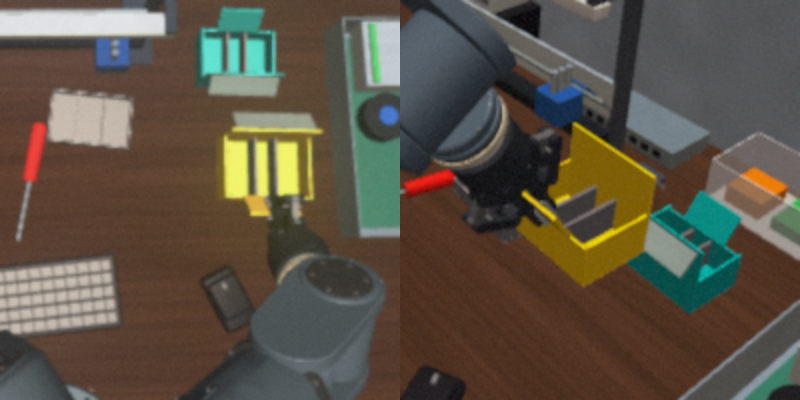

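The bin is held by its lip at (285,205) in the left pane, upright and clear of the table. Next I carry it in front of the gap and refit its pose in the hand.

```bash
cat > binfit.py <<'E'
from fit import *
from plan import *
def binfit(p0,cs=('side','top'),margin=.02):
    A=[pts(c) for c in cs];P=np.vstack([a[0] for a in A]);C=np.vstack([a[1] for a in A])
    m=(C[:,0]-C[:,2]>50)&(C[:,1]-C[:,2]>35)     # yellow
    P=P[m]
    L=lambda p:(P-p[:3])@(Ro.from_euler('zy',[p[3],p[4]]).as_matrix())
    k=np.abs(sdf(L(p0),BIN))<margin
    P=P[k]
    r=least_squares(lambda p:sdf((P-p[:3])@Ro.from_euler('zy',[p[3],p[4]]).as_matrix(),BIN)*1e3,p0,loss='soft_l1',diff_step=1e-4,x_scale=[.01,.01,.01,.05,.05])
    return r.x,np.median(abs(r.fun)),len(P)
def railframe(x): 
    v=Rz(RYAW).T@(x[:3]-[RX,RY,0]);return np.r_[v*1e3,np.rad2deg([x[3]-RYAW,x[4]])].round(1)
E
python3 - <<'E'
from binfit import *
R=tool_lip(RYAW)
manip.move_l(tcp(lip(rail(-.204,0,.18),RYAW),R),R,max_speed=.2)
snap('side');snap('top')
p0=np.r_[rail(-.204,0,.18),RYAW,0.]
for cs in(('side',),('top',),('side','top')):
    x,e,n=binfit(p0,cs);print(cs,railframe(x),e,n)
print(manip.current_time(),manip.current_force())
for w in[(-.204,.15),(-.09,.15),(-.086,.14),(-.082,.112),(-.074,.1)]:
    q=manip.inverse_kinematics(tcp(lip(rail(w[0],0,w[1]),RYAW),R),R);print(w,None if q is None else np.round(q,2))
E
```

```text
('side',) [-2.036e+02  1.000e-01  1.776e+02 -3.000e-01  1.000e-01] 0.8117903322416887 1581
('top',) [-2.040e+02  1.200e+00  1.816e+02 -0.000e+00 -1.000e-01] 0.7361251808106943 1715
('side', 'top') [-2.036e+02  8.000e-01  1.812e+02 -0.000e+00 -2.000e-01] 0.8142404572544365 3296
10.2917 [ 0.01040099  0.21970408 -3.07326654]
(-0.204, 0.15) [-0.   -0.04  2.34 -0.01  0.23  0.01]
(-0.09, 0.15) [-0.    0.18  2.1  -0.    0.25  0.  ]
(-0.086, 0.14) [-0.    0.2   2.1  -0.    0.23  0.  ]
(-0.082, 0.112) [-0.    0.27  2.11 -0.01  0.16  0.01]
(-0.074, 0.1) [-0.    0.3   2.1  -0.01  0.13  0.01]
```

```bash
python3 - <<'E'
from binfit import *
R=tool_lip(RYAW)
go=lambda x,z,s=.15:manip.move_l(tcp(lip(rail(x,0,z),RYAW),R),R,max_speed=s)
go(-.204,.148,.2);go(-.084,.148,.15);go(-.084,.115,.08)
f0=manip.current_force();print('f0',f0.round(1))
x,z=-.084,.115
for i in range(9):
    x+=.0015 if x<-.0745 else 0;z-=.0015
    go(x,z,.03);f=manip.current_force()-f0;print(round(x,4),round(z,4),f.round(1),manip.current_ft_torque().round(2))
    if np.linalg.norm(f)>12:break
snap('side');snap('top')
print(railframe(binfit(np.r_[rail(x,0,z),RYAW,0.])[0]),manip.current_time())
E
```

```text
f0 [ 0.4  0.  -2.7]
-0.0825 0.1135 [-0.3  0.4 -0.3] [ 0.01  0.73 -0.02]
-0.081 0.112 [-0.2 -0.5  0.4] [ 0.01  0.74 -0.02]
-0.0795 0.1105 [-0.3 -0.7  0.5] [0.01 0.72 0.02]
-0.078 0.109 [-0.8 -0.5 -0.5] [0.06 0.74 0.04]
-0.0765 0.1075 [-0.1 -0.1 -1. ] [ 0.04  0.66 -0.01]
-0.075 0.106 [-1.  -0.  -0.2] [ 0.01  0.71 -0.03]
-0.0735 0.1045 [-6.6  0.3  2.3] [0.07 1.21 0.01]
-0.0735 0.103 [-6.6  0.7  1.5] [0.04 1.28 0.06]
-0.0735 0.1015 [-5.9  0.6  2.1] [0.11 1.3  0.03]
[-73.7   0.5 102.9  -0.   -0.6] 14.4667
```

```bash
python3 - <<'E'
from binfit import *
R=tool_lip(RYAW)
go=lambda x,z,s=.15:manip.move_l(tcp(lip(rail(x,0,z),RYAW),R),R,max_speed=s)
f0=np.array([.4,0,-2.7]);x,z=-.0745,.1015
for i in range(6):
    go(x,z,.03);f=manip.current_force()-f0;print(round(x,4),round(z,4),f.round(1))
    if f[2]>8:break
    z-=.001
manip.set_gripper(.45); manip.dwell(.3)
print(manip.current_force().round(1))
p=manip.current_ee_pos();manip.move_l(p-.1*R[:,0],max_speed=.15)
a,_=snap('side');b,_=snap('top')
for cs in(('side',),('top',),('side','top')):
    print(railframe(binfit(np.r_[rail(-.074,0,.1),RYAW,0.],cs)[0]))
print(manip.current_time())
cv2.imwrite('pics/c.png',np.hstack([cv2.resize(b[110:230,170:290,::-1],(400,400)),cv2.resize(a[110:250,230:370,::-1],(400,400))]))
E
```

```text
-0.0745 0.1015 [ 0.  -0.  -0.3]
-0.0745 0.1005 [-0.3  0.7 -0.5]
-0.0745 0.0995 [-1.3  0.9 -0.3]
-0.0745 0.0985 [-12.5  -0.8  15.1]
[ 0.1 -0.4  0.3]
[-73.3  -0.   98.3  -0.   -0.9]
[-7.370e+01  1.500e+00  1.016e+02 -1.000e-01 -9.000e-01]
[-7.340e+01  4.000e-01  1.014e+02 -1.000e-01 -1.300e+00]
17.1083
```

View pics/c.png

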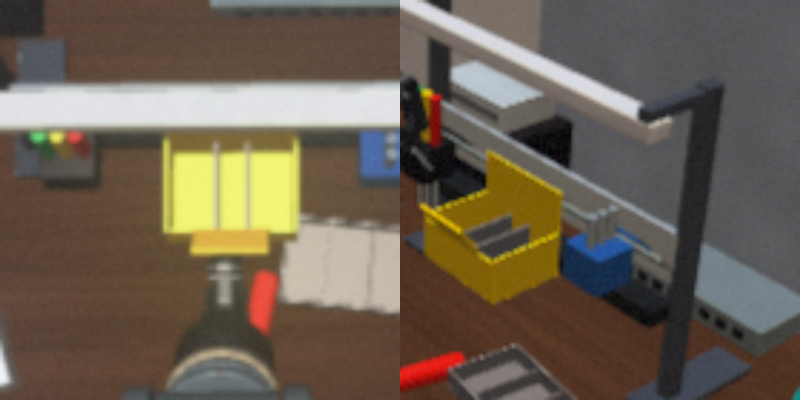

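The bin hangs level in the gap, with its strip behind the cleat and clear of both holders ((230,185) left pane, (490,230) right pane). Allowing for each camera's z bias, it is home to about 1 mm. Next is the orange drive.

```bash
python3 - <<'E'
from binfit import *
yaw=.274;R=tool_drv(yaw,1,35);g=np.array([.4523,.3893,.112])+Rz(yaw)@[-.015,0,0];p=tcp(g,R)
manip.set_gripper(.5)
manip.move_ptp(p-.1*R[:,0],R)
manip.move_l(p,max_speed=.12)
print(manip.current_force().round(1))
manip.set_gripper(0,60)
f=manip.current_force();print(manip.current_grip_width(),f.round(1))
if np.linalg.norm(f)<30:
    manip.move_l(p+[0,0,.04],max_speed=.06);print(manip.current_force().round(1))
    manip.move_l(p+[0,0,.19],max_speed=.15)
print(manip.current_grip_width(),manip.current_force().round(1),manip.current_time())
a,_=snap('side');b,_=snap('top')
cv2.imwrite('pics/d.png',np.hstack([cv2.resize(b[130:290,70:230,::-1],(400,400)),cv2.resize(a[70:230,90:250,::-1],(400,400))]))
E
```

```text
[ 0.6 -0.1  0.3]
0.16464640948351655 [-2.8 -0.5  6.4]
[ 0.7  0.1 -1.8]
0.16360199534217293 [ 0.6 -0.1 -2.2] 21.95
```

View pics/d.png

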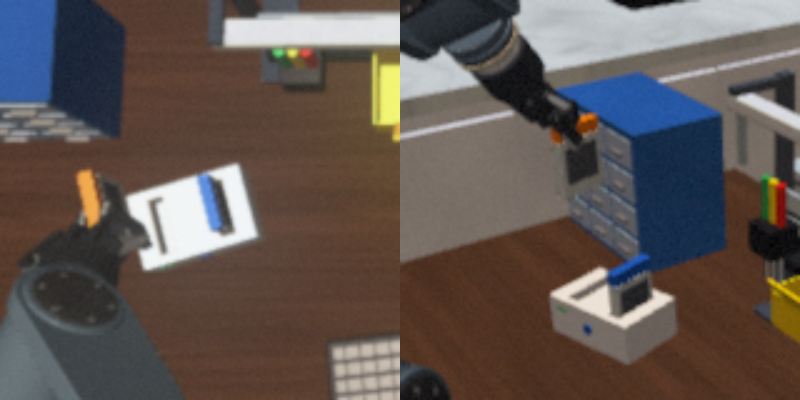

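The orange drive is out, upright in the hand at (88,195) left pane. The blue drive is still in the dock at (212,205).

```bash
python3 - <<'E'
from binfit import *
R=tool_drv(RYAW,1,35)
G=rail(-.235-.015,0,.30)
manip.move_l(tcp(G,R),R,max_speed=.2)
a,_=snap('side');b,_=snap('top')
DR=[box(-.035,.035,-.0075,.0075,0,.1)]
p0=np.r_[rail(-.235,0,.213),RYAW,0.]
for cs in(('side',),('top',),('side','top')):
    A=[pts(c) for c in cs];P=np.vstack([q[0] for q in A]);C=np.vstack([q[1] for q in A])
    L=(P-p0[:3])@Ro.from_euler('zy',p0[3:]).as_matrix()
    org=C[:,0]-C[:,2]>60
    k=(abs(sdf(L,DR))<.015)&(org|(L[:,2]<.065))
    P=P[k];r=least_squares(lambda p:sdf((P-p[:3])@Ro.from_euler('zy',[p[3],p[4]]).as_matrix(),DR)*1e3,p0,loss='soft_l1',diff_step=1e-4,x_scale=[.01,.01,.01,.05,.05])
    print(cs,(railframe(r.x)-[-235,0,213,0,0]).round(1),np.median(abs(r.fun)),len(P), 'org z max',P[:,2].max(),P[:,2].min())
print(manip.current_time())
for w in[(-.235,.29),(-.074,.29),(-.074,.193)]: print(np.round(manip.inverse_kinematics(tcp(rail(w[0]-.015,0,w[1]),R),R),2))
cv2.imwrite('pics/e.png',np.hstack([cv2.resize(b[90:250,150:310,::-1],(400,400)),cv2.resize(a[70:270,170:370,::-1],(400,400))]))
E
```

```text
('side',) [ 1.4  0.  -3.1 -0.2 -0.1] 0.8618957795623935 627 org z max 0.31722319164787816 0.2092735183048979
('top',) [ 0.3  0.   0.2  2.8 -0.2] 1.0155008867620057 151 org z max 0.3205682462075509 0.28046519253400165
('side', 'top') [ 1.3  0.  -0.5 -0.1  0. ] 0.9948994305849644 778 org z max 0.3205682462075509 0.2092735183048979
24.0167
[-0.   -0.14  2.22 -0.    0.45 -1.57]
[-0.    0.19  1.89 -0.    0.46 -1.57]
[-0.    0.33  1.98 -0.    0.22 -1.57]
```

View pics/e.png

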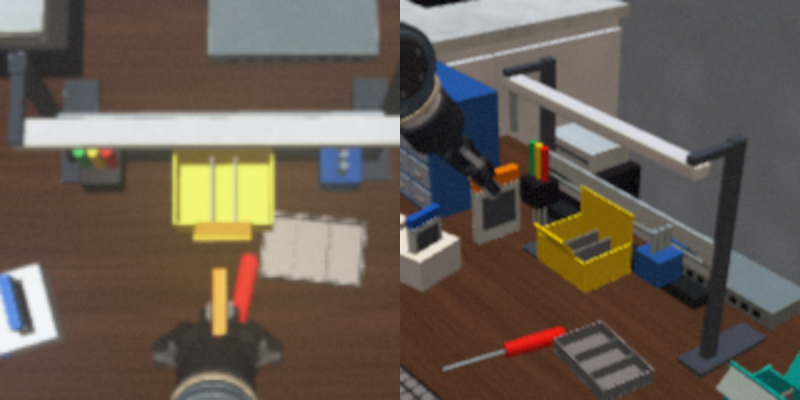

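The drive is held upright at (220,300) left pane and lines up with the middle compartment at (224,190). The fit agrees with the intended pose to about 1.5 mm. Now I insert it.

```bash
python3 - <<'E'
from binfit import *
R=tool_drv(RYAW,1,35)
go=lambda x,z,s:manip.move_l(tcp(rail(x-.015,.0005,z),R),R,max_speed=s)
go(-.235,.29,.15);go(-.076,.29,.12)
f0=manip.current_force();print(f0.round(1))
z=.29;ok=True
for z in(.26,.235,.21,.2,.1965,.195,.194,.193,.192,.191,.19):
    go(-.076,z,.06);f=manip.current_force()-f0;print(z,f.round(1))
    if np.linalg.norm(f)>5:break
snap('side','f.png');print(manip.current_time())
E
python3 -c "
import cv2;a=cv2.imread('pics/f.png');cv2.imwrite('pics/f2.png',cv2.resize(a[90:240,200:400],(800,600)))"
```

```text
[ 1.2 -0.1 -1.4]
0.26 [-0.4  0.4 -0.7]
0.235 [-1.3  1.5 -0.5]
0.21 [-0.6  0.7 -0.5]
0.2 [-2.3 -0.1 -0.4]
0.1965 [-2.3 -0.3 -0.5]
0.195 [ 0.1  0.3 -0.9]
0.194 [-1.6  0.4  0.9]
0.193 [-2.1  0.8 -0.4]
0.192 [-1.7  0.3 -0.7]
0.191 [-0.5 -0.2 -0.5]
0.19 [-3.7  1.5  7.4]
29.6417
```

View pics/f2.png

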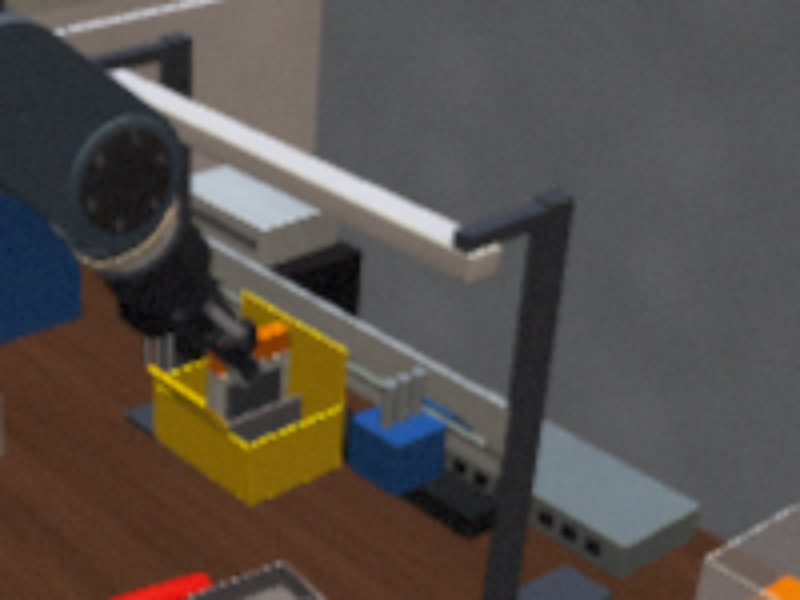

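The drive stands in the middle compartment on its floor (contact felt at 7 N), with its top at (265,345). Now I release and back off.

```bash
python3 - <<'E'
from binfit import *
R=manip.current_tcp_rot();p=manip.current_ee_pos()
manip.set_gripper(.4);manip.dwell(.2);print(manip.current_force().round(1))
manip.move_l(p-.09*R[:,0],max_speed=.12)
manip.move_l(p-.09*R[:,0]+[-.12,0,.0],max_speed=.15)
manip.dwell(.5)
a,_=snap('side');b,_=snap('top')
for cs in(('side',),('top',),('side','top')):
    print(railframe(binfit(np.r_[rail(-.074,0,.1),RYAW,0.],cs)[0]))
for c in('side','top'):
    P,C=pts(c);k=(C[:,0]-C[:,2]>60)&(C[:,0]-C[:,1]>60)&(abs(P[:,0]-.611)<.06)&(abs(P[:,1]-.044)<.03)&(P[:,2]>.18)
    print('orange',k.sum(),(P[k]-[RX,RY,0]).min(0).round(3),(P[k]-[RX,RY,0]).max(0).round(3))
    for n in('screwdriver','tray','drive_blue'):print(n,[(np.round(r['at'],3).tolist(),round(r['confidence'],2)) for r in manip.look_for(c,n)][:1])
print(manip.current_time())
cv2.imwrite('pics/g.png',np.hstack([cv2.resize(b[110:230,170:290,::-1],(400,400)),cv2.resize(a[100:260,210:370,::-1],(400,400))]))
E
```

```text
[ 0.  -1.   0.3]
[-7.300e+01  0.000e+00  1.002e+02 -1.000e-01 -2.200e+00]
[-73.7   1.6 101.7   0.   -1.1]
[-73.3   0.5 101.8  -0.   -1.7]
orange 133 [-0.111 -0.011  0.186] [-0.029  0.027  0.203]
screwdriver [([0.603, 0.021, 0.138], 0.67)]
tray [([0.554, -0.074, 0.007], 0.7)]
drive_blue [([0.467, 0.309, 0.095], 0.59)]Traceback (most recent call last):
  File "<stdin>", line 12, in <module>
    return umr_minimum(a, axis, None, out, keepdims, initial, where)
ValueError: zero-size array to reduction operation minimum which has no identity
```

```bash
python3 - <<'E'
from binfit import *
a,b=[np.load(f'pics/{c}.npz')['im'] for c in('side','top')]
cv2.imwrite('pics/g.png',np.hstack([cv2.resize(b[110:230,170:290,::-1],(400,400)),cv2.resize(a[100:260,210:370,::-1],(400,400))]))
# contact check: tilt from yellow points of the side view, excluding the drive area
P,C=pts('side');m=(C[:,0]-C[:,2]>50)&(C[:,1]-C[:,2]>35);L=(P-rail(-.074,0,.1))@Rz(RYAW)
m&=(abs(L[:,0])<.08)&(abs(L[:,1])<.075)&(L[:,2]>-.02)&(L[:,2]<.12)
rw=m&(L[:,0]>.025)&(L[:,2]>.06)&(L[:,2]<.1)&(abs(L[:,1])>.012)
print('rear wall slope deg',np.rad2deg(np.polyfit(L[rw,2],L[rw,0],1)[0]),rw.sum())
sw=m&(L[:,1]<-.057)&(abs(L[:,0])<.04)
for lo in(-.04,-.02,0,.02): k=sw&(L[:,0]>=lo)&(L[:,0]<lo+.02);print(lo,np.percentile(L[k,2],[1,99]).round(4),k.sum())
print(manip.current_time())
E
```

```text
rear wall slope deg 0.10024681437874362 214
-0.04 [-0.0031  0.0521] 82
-0.02 [-0.0038  0.0511] 72
0 [-0.0016  0.0517] 80
0.02 [-0.0022  0.0606] 77
32.7667
```

View pics/g.png

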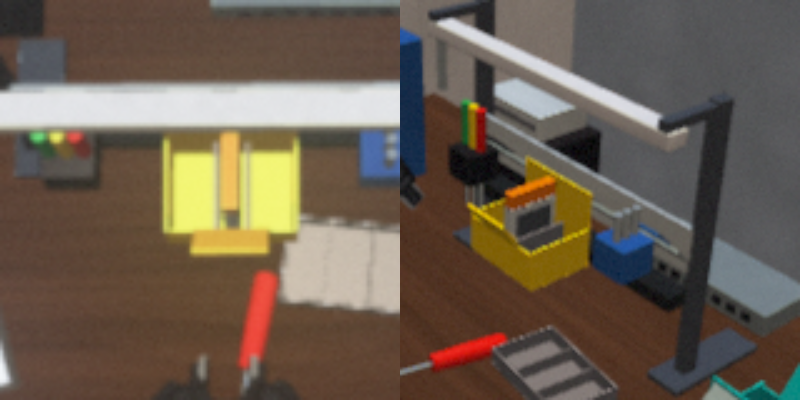

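The bin hangs level: the rear wall slope reads 0.1°. The drive stands orange end up between the dividers ((230,170) left pane, (530,200) right pane), the tray and screwdriver are where they were, and the gripper is clear. I'm handing it in.

```bash
python3 -c "
from bench import manip
print(manip.current_force().round(1),manip.current_time());manip.sign_off()"
```

```text
[-0.2 -0.5 -0.4] 32.7667
the job is handed in; nothing more can be done
```

The job is done and handed in at 32.8 s. The yellow bin hangs on the rail cleat in the gap between the holders, and the orange-topped drive stands orange end up in its middle compartment. The blue-topped drive is still in the dock.

**Last checks that agreed:**
- The bin is within about 2 mm of home by the fits.
- The top of the drive is at about 203 mm, where 204 mm is expected when it stands on the compartment floor.
- The gripper is clear, with no force on the tool.
- By picture and detector, the blue drive and the tray are where they were. The screwdriver also looks unmoved.

**Checks that disagreed or failed:**
- **Bin tilt:** the full bin fits read 1–2° of forward sag, most likely because the drive's orange pixels got into the fit, although about 1° already showed before the drive went in. The rear wall measured directly at 0.1°, and the underside was flat to about 2 mm, so I took the bin as upright.
- **Screwdriver:** the last detector call for it pointed at the bin instead, so its position rests on the final picture alone.
- **Last top-view check:** the script's colour mask found no orange pixels in the top view and it stopped there. The top-camera detector calls for the screwdriver, tray and blue drive were therefore not made, and I used the picture for that view.

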